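Unlock the slow cooker and hold its lid half open

ROBOT

A 6-joint arm with a two-finger parallel gripper is mounted at the origin on a cart in front of the work surface, level with it; the furniture and walls round the work are solid. World frame = base frame: x ahead of the robot, y to its left, z up, the work surface at z = 0. Lengths are in m, angles in degrees, forces in N, time in s.
With the tool pointing down it reaches from about 0.275 to 0.75 m from the base axis. Payload 10.2 kg.
Tool frame: the origin (TCP) lies at the very end of the fingers, on their centre line; the grasp point (between the pads) lies 19 mm behind it; z points along the fingers, y is the line along which they close (so a half turn about z gives the same grasp; the last joint's range is limited). The gripper opens to 85 mm and grips with 20 to 120 N. Pads are 22 mm wide; open, the fingers measure 114 mm over their backs; the gripper's body (76 mm by 85 mm) begins 54 mm behind the grasp point. The pads swing forward as they close: fully open they stand 13 mm farther back than shut.
Start: joints at [54.351, 17.928, 85.812, -0, 76.261, -12.8], TCP at [0.204, 0.484, 0.231] pointing down, gripper open.
Joint ranges: [-168.41, 168.41], [-55.51, 124.54], [10.69, 146.95], [-70.63, 250.63], [1, 178], [-165.06, 165.06]. Speed limits (degrees/s): [136.94, 136.94, 172.46, 180, 180, 180].

INTERFACE

Orientations are given as [roll, pitch, yaw] about the fixed x, y, z axes, in that order (R = Rz(yaw) Ry(pitch) Rx(roll)).
In Python, from bench import goto, move_l, set_joints, command_gripper, dwell, inverse_kinematics, sense, camera, get_calibration, IKError, sign_off, search_frame, tip_of gives the robot as it stands. Calls block until the motion is done:
- goto(position, orientation): joint-space move of the TCP to a pose.
- move_l(position, frame=None, velocity=0.15, force_limit=None): straight line of the TCP; frame=None keeps the orientation; velocity is the mean speed in m/s. With force_limit (N) it stops when the force on the tool has changed by that much, and returns True; else False.
- set_joints(angles): joint-space move.
- command_gripper(opening): finger opening in m; the grip force is fixed at half the most; returns when the fingers have stopped.
- dwell(seconds).
- inverse_kinematics(position, orientation): joint angles nearest the present ones, or None.
- sense(): the state.
- camera(name): name is "side" or "top" or "wrist"; returns the picture (400x640x3 uint8, red, green, blue); there is no depth.
- get_calibration(name): a dict with "fx", "fy", "cx", "cy" (pixels), "R" (3x3) and "t" (3): a world point X has camera coordinates R X + t. Camera axes: x right, y down, z forward; pixel columns grow to the right and rows downward; lengths in m; the calibration is good to about 2 mm. A picture is of the moment at which its call begins: read the wrist's pose just before it. get_calibration takes no time and is no camera call; for the wrist camera it gives the pose at the moment of the call.
A pose or a line that the arm cannot do raises IKError and nothing moves.
- sign_off(): hands the job in; it is judged then, once.
Trained networks look in the newest picture that a camera, given by its name, has taken for a name from the list of things; names that differ only in an ending like _2 or _b are one class to them, and where a whole thing is asked for, a point or a joint stands for the part that bears it (a point fixed in the world has none). Each returns a list of dicts, best first, with "confidence" (0 to 1); they miss things now and then, are a little off and sometimes report something else, mostly with a low value. They report only what shows in the picture. A call takes as long as a camera call.
- search_frame(target, camera): "rect" ([left, top, width, height] in pixels, round what is visible of it).
- tip_of(target, camera): "pixel" ([column, row] in pixels: a listed point, or the origin of a listed thing).
The state is a dict: "time_s": time; "joints": joint angles; "joint_vel": joint speeds; "joint_torque": joint torques, N m; "tool_pos": TCP position; "orientation": TCP orientation; "ft_force": force on the tool from outside, world axes, zero at the start; "ft_torque": the same for the moment, N m; "grip_width": finger opening in m; "grip_force": force on a finger pad.
Only numpy, scipy, OpenCV 4.12 (cv2) and the standard library are available. Lean on these libraries where they do the work, as an engineer would, in place of code of your own. Each camera call takes 0.05 s, during which the arm holds its last target. There are 200 camera calls.

TASK

Unlock the slow cooker by pressing its large round key right down and letting it spring up, then doing the same with its oblong key, with the lid still shut; leave the small round key alone. Then lift the lid by its handle to 45 degrees and finish while holding it still there, so that I can look into the pan; do not let go, do not prop it on anything, and do not disturb the other things on the worktop.

Things in the scene. Friction and masses are not known exactly. Their poses are not given: they have to be found in the camera images.
- cooker: white table-top slow cooker, a low box 180 (x) x 300 (y) x 130 mm high, standing fixed on the worktop; origin at the centre of its underside, x points to its back (away from the robot), y to its left, z up. The lid covers its left two thirds, the key deck (130 mm high, flat, top level) is the right third with three keys in a row from front to back, 42 mm apart, about 110 mm right of its centre; which key stands at which place varies
- lid (a joint): hinge of the lid along its back edge (the cooker's y axis): 0 rad closed and level, grows as the front edge is raised, 0.785 is 45 degrees, stop at 1.5. A spring and its own weight shut it from any angle; it has no catch; a lift of about 4 N at the handle holds it
- lid_hinge (a point): middle of the lid's hinge line, 132 mm above the worktop; does not move as the lid turns
- lid_handle (a point): centre of the steel bow handle on the front edge of the lid: a round bar 12 mm thick along the cooker's y axis, straight for 104 mm, 54 mm in front of the lid's edge on two end posts (free gap between bar and lid edge 48 mm, free below). It lies 222 mm in front of the hinge line and 7 mm above it with the lid closed, and turns with the lid
- key_large (a joint): travel of the large round steel key (32 mm across): 0 up, 0.005 m fully pressed; springs back; about 4 N fully down. It counts as pressed from about 3.5 mm
- key_large_top (a point): centre of the top face of the large round key, 146 mm above the worktop when up, 12 mm above its bezel
- key_bar (a joint): travel of the oblong steel key (14 x 38 mm, long across the deck): 0 up, 0.005 m fully pressed, same spring
- key_bar_top (a point): centre of the top face of the oblong key, same height
- key_small (a joint): travel of the small round steel key (16 mm across): 0 up, 0.005 m fully pressed, same spring; to be left alone
- key_small_top (a point): centre of the top face of the small round key, same height
- lemon_1: bystander: yellow lemon, 71 x 53 x 51 mm, loose on the worktop; origin at the centre of its underside
- garlic: bystander: garlic bulb, 56 mm, loose on the worktop; origin at the centre of its underside
- salt_shaker: bystander: salt shaker with grey top, 44 mm across, 90 mm tall, loose on the worktop; origin at the centre of its underside
- spice_1: bystander: spice jar, 45 mm across, 106 mm tall, loose on the worktop; origin at the centre of its underside
- tumbler: bystander: clear tumbler, 80 mm across, 91 mm tall, loose on the worktop; origin at the centre of its underside

How it is judged (in metres and radians):
On the way, in this order (a step that is already met when the one before it is completed fails the run):
1. the large round key is pressed down alone, lid shut (value of joint key_large above 0.0035 m and value of joint each of key_bar, key_small below 0.0015 m and value of joint lid below 0.06 rad), for 0.05 s.
2. the large key is up again and the oblong key is pressed down alone, lid shut (value of joint key_bar above 0.0035 m and value of joint each of key_large, key_small below 0.0015 m and value of joint lid below 0.06 rad), for 0.05 s.
3. all keys are up and the lid is raised to 45 degrees by the gripper and steady (value of joint each of key_large, key_bar, key_small below 0.0015 m and value of joint lid between 0.665 and 0.905 rad and contact force between the fingers and lid above 1 N), for 0.3 s.
At the end, for the whole second after the job is handed in: the lid stands at 45 degrees (0.785 rad, within 0.12 rad), still (under 0.08 rad/s), carried by the gripper's fingers alone (over 1 N of contact, none with other things); all three keys are up (under 1.5 mm) (all of step 3 and velocity of joint lid between -0.08 and 0.08 rad/s and contact force between lid and lemon_1 below 0.1 N and contact force between lid and garlic below 0.1 N and contact force between lid and salt_shaker below 0.1 N and contact force between lid and spice_1 below 0.1 N and contact force between lid and tumbler below 0.1 N); the arm keeps its last pose, push and grip.
It fails at once if the small round key is pressed (value of joint key_small above 0.002 m).
It fails at once if a bystander is moved by more than 40 mm or tipped over (distance of any of lemon_1, garlic, salt_shaker, spice_1, tumbler from where it was at the start of the episode above 0.04 m or angle between any of salt_shaker, spice_1, tumbler's own z axis and vertical above 0.6 rad).
It also fails if it takes over 48 s, if anything falls off the work surface, if the arm or the gripper's body presses on something with over 40 N, if the wrist force passes 120 N, or if a joint passes its speed limit or range.

## Working session

There is one attempt and no reset: what is moved stays moved. The work goes in short steps, each a Python script; the robot and the scene stay as the last script left them, time stands still between calls to the robot, and variables do not carry over. Pictures are saved under pics/ and viewed, at most 10 in all, crops included, and the job is handed in when it is done.

```bash
mkdir -p pics; ls
cat > h.py <<'E'
import numpy as np, cv2
from bench import *
def ray(px,cal):
    R=np.array(cal["R"]);t=np.array(cal["t"])
    d=R.T@np.array([(px[0]-cal["cx"])/cal["fx"],(px[1]-cal["cy"])/cal["fy"],1.])
    return -R.T@t,d/np.linalg.norm(d)
def at_z(px,cal,z):
    c,d=ray(px,cal); return c+d*(z-c[2])/d[2]
def tri(ps):
    A=np.zeros((3,3));b=np.zeros(3)
    for px,cal in ps:
        c,d=ray(px,cal);P=np.eye(3)-np.outer(d,d);A+=P;b+=P@c
    return np.linalg.solve(A,b)
def save(img,n): cv2.imwrite("pics/"+n,img[:,:,::-1])
E
python3 - <<'E'
from h import *
np.set_printoptions(precision=3,suppress=True)
for c in("top","side"):
    cal=get_calibration(c); save(camera(c),c+"1.png")
    print(c,-np.array(cal["R"]).T@cal["t"])
    for n,z in dict(lid_hinge=.132,lid_handle=.139,key_large_top=.146,key_bar_top=.146,key_small_top=.146,cooker=0,lemon_1=0,garlic=0,salt_shaker=0,spice_1=0,tumbler=0).items():
        for r in tip_of(n,c)[:2]: print(n,np.round(r["pixel"]),round(r["confidence"],2),at_z(r["pixel"],cal,z))
print(sense()["time_s"],sense()["orientation"],sense()["grip_width"])
E
```

```text
pics
top [0.461 0.276 1.028]
lid_hinge [310. 127.] 0.93 [0.647 0.269 0.132]
lid_handle [314. 244.] 0.95 [0.428 0.262 0.139]
key_large_top [395. 200.] 0.74 [0.51  0.113 0.146]
key_bar_top [393. 153.] 0.55 [0.595 0.115 0.146]
key_small_top [397. 176.] 0.39 [0.552 0.109 0.146]
key_small_top [251. 250.] 0.28 [0.419 0.376 0.146]
cooker [328. 174.] 0.92 [0.571 0.228 0.   ]
cooker [375. 242.] 0.46 [0.428 0.129 0.   ]
lemon_1 [250. 250.] 0.76 [0.411 0.394 0.   ]
garlic [372. 240.] 0.84 [0.432 0.137 0.   ]
salt_shaker [224. 176.] 0.6 [0.567 0.45  0.   ]
spice_1 [225. 215.] 0.78 [0.483 0.447 0.   ]
tumbler [212. 256.] 0.72 [0.398 0.474 0.   ]
side [ 0.233 -0.483  0.71 ]
lid_handle [280. 209.] 0.63 [0.425 0.247 0.139]
key_large_top [341. 231.] 0.57 [0.512 0.116 0.146]
key_bar_top [371. 221.] 0.63 [0.583 0.122 0.146]
key_bar_top [358. 226.] 0.49 [0.551 0.119 0.146]
key_small_top [356. 228.] 0.63 [0.545 0.113 0.146]
lemon_1 [260. 223.] 0.83 [0.402 0.386 0.   ]
garlic [303. 288.] 0.64 [0.429 0.129 0.   ]
spice_1 [281. 200.] 0.86 [0.486 0.462 0.   ]
tumbler [248. 206.] 0.78 [0.392 0.474 0.   ]
1.2 [-179.996   -0.     157.15 ] 0.08544768980606396
```

Run:
```python
import cv2
t=cv2.imread("pics/top1.png")[90:300,190:450]; cv2.imwrite("pics/t.png",cv2.resize(t,None,fx=3,fy=2.8 if 0 else 2.85))
s=cv2.imread("pics/side1.png")[130:330,220:470]; cv2.imwrite("pics/s.png",cv2.resize(s,None,fx=3,fy=3))
```

```text
(no output)
```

View pics/t.png

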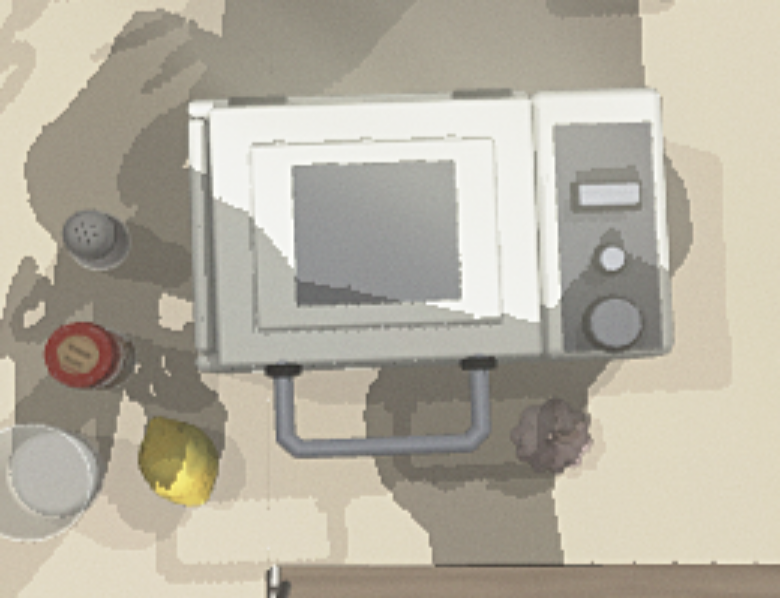

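View pics/s.png

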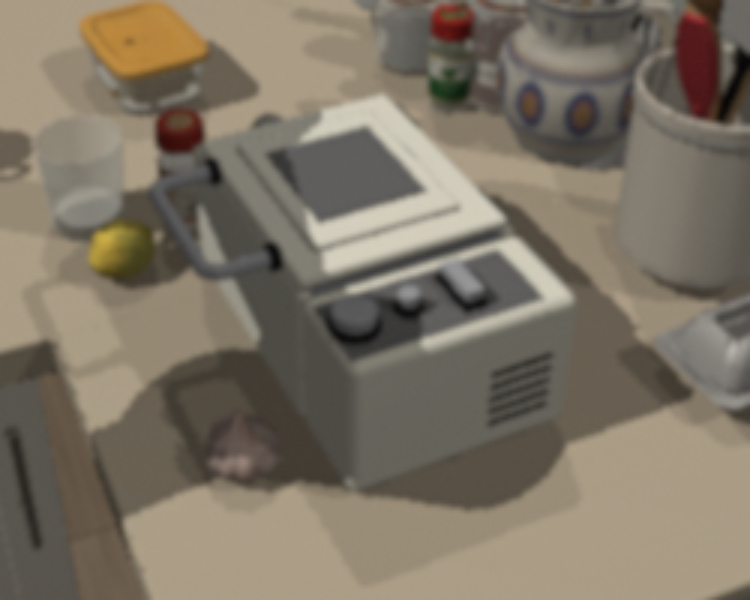

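The keys from front to back are large (top image 394,203), small (394,180) and bar (393,158). The handle bar is straight, with its middle near (316,247), and it clears the garlic and lemon. Next I'll check reachability and refine with wrist views.

```bash
cat >> h.py <<'E'
from scipy.spatial.transform import Rotation as Ro
def ori(th,yaw,s):  # tool z tilted th deg forward from down; tool y = s*(forward/up)
    t=np.radians(th); z=np.array([np.sin(t),0,-np.cos(t)]); y=s*np.array([np.cos(t),0,np.sin(t)])
    R=Ro.from_euler('z',yaw,degrees=True).as_matrix()@np.column_stack([np.cross(y,z),y,z])
    return Ro.from_matrix(R).as_euler('xyz',degrees=True)
def lidpose(lid,hinge,yaw,th0,s,back=0.0):
    """TCP pose with the grasp point on the bar with the lid at angle lid (rad), tool turning with it"""
    c,sn=np.cos(lid),np.sin(lid); Y=Ro.from_euler('z',yaw,degrees=True)
    p=np.array(hinge)+Y.apply([-.222*c+.007*sn,0,.222*sn+.007*c])
    o=ori(th0-np.degrees(lid),yaw,s)
    return p+Ro.from_euler('xyz',o,degrees=True).apply([0,0,.019-back]),o
E
python3 - <<'E'
from h import *
np.set_printoptions(precision=1,suppress=True)
for th0 in(60,45,30,20,10):
  for s in(1,-1):
    for l in(0,.4,.785):
      p,o=lidpose(l,[.647,.269,.132],1.5,th0,s); j=inverse_kinematics(p,o)
      print(th0,s,l,None if j is None else np.array(j))
for y in(0,180): print(inverse_kinematics([.507,.113,.2],[180,0,y]),inverse_kinematics([.588,.115,.2],[180,0,y]))
try:
  goto([.42,.19,.32],[180,0,1.5])
  cal=get_calibration("wrist"); save(camera("wrist"),"w1.png"); print(sense()["tool_pos"],sense()["time_s"])
  np.set_printoptions(precision=4,suppress=True)
  for n,z in dict(lid_hinge=.132,lid_handle=.139,key_large_top=.146,key_bar_top=.146,key_small_top=.146).items():
    for r in tip_of(n,"wrist")[:2]: print(n,np.round(r["pixel"]),round(r["confidence"],2),at_z(r["pixel"],cal,z))
except IKError as e: print(e)
E
```

```text
60 1 0 [ 29.4  19.1 129.3 226.1  34.2 154.1]
60 1 0.4 [ 23.7   6.7 111.8 -27.6  29.4  42.6]
60 1 0.785 [18.  14.3 85.3 -4.6 66.1 17.9]
60 -1 0 [ 29.4  19.1 129.3 226.1  34.2 -25.9]
60 -1 0.4 [  23.7    6.7  111.8  -27.6   29.4 -137.4]
60 -1 0.785 [  18.    14.3   85.3   -4.6   66.1 -162.1]
45 1 0 None
45 1 0.4 [ 21.    9.9 102.9  -9.9  46.7  25. ]
45 1 0.785 [16.2 21.1 74.9 -0.  83.9 14.7]
45 -1 0 None
45 -1 0.4 [  21.     9.9  102.9   -9.9   46.7 -155. ]
45 -1 0.785 None
30 1 0 [ 23.5  13.7 116.  -26.8  24.5  44. ]
30 1 0.4 [18.6 15.2 93.7 -2.3 64.4 18. ]
30 1 0.785 [ 14.7  28.8  64.8   3.5 101.   13.5]
30 -1 0 [  23.5   13.7  116.   -26.8   24.5 -136. ]
30 -1 0.4 [  18.6   15.2   93.7   -2.3   64.4 -162. ]
30 -1 0.785 None
20 1 0 [ 21.6  15.3 110.4 -11.5  36.   28.3]
20 1 0.4 [17.3 19.5 87.6  0.8 75.7 15.6]
20 1 0.785 [ 14.   34.1  58.4   5.6 111.8  13.4]
20 -1 0 [  21.6   15.3  110.4  -11.5   36.  -151.7]
20 -1 0.4 [  17.3   19.5   87.6    0.8   75.7 -164.4]
20 -1 0.785 None
10 1 0 [ 19.8  18.1 104.5  -4.2  48.   20.9]
10 1 0.4 [16.1 24.3 81.6  3.2 86.7 14.1]
10 1 0.785 [ 13.3  39.5  52.4   8.  122.2  14. ]
10 -1 0 [  19.8   18.1  104.5   -4.2   48.  -159.1]
10 -1 0.4 None
10 -1 0.785 None
[-0.4 18.7 89.5 -0.  71.7 89.6] [-0.1 28.7 74.9 -0.  76.4 89.9]
[ -0.4  18.7  89.5   0.   71.7 -90.4] [ -0.1  28.7  74.9   0.   76.4 -90.1]
[0.4 0.2 0.3] 2.9417
lid_hinge [298.  56.] 0.46 [0.5468 0.2137 0.132 ]
lid_handle [258. 174.] 0.86 [0.4244 0.2577 0.139 ]
key_bar_top [403.   9.] 0.75 [0.5877 0.1142 0.146 ]
key_small_top [398.  60.] 0.69 [0.5437 0.1146 0.146 ]
```

Wrist view agrees to a few mm: bar key (.588,.114), small (.544,.115), so large is ≈ (.503,.113). Edge slopes in the top picture give a cooker yaw of about 2°. I'll press the keys next.

Run:
```python
from h import *
command_gripper(0.0)
def press(x,y):
    goto([x,y,.175],[180,0,2]); move_l([x,y,.152],velocity=.1)
    hit=move_l([x,y,.1385],velocity=.02,force_limit=9); dwell(.2)
    s=sense(); print(hit,s["tool_pos"],s["ft_force"],s["time_s"])
    move_l([x,y,.185],velocity=.08)
press(.503,.113); press(.588,.1145)
# look at the handle squarely from above
goto([.36,.262,.33],[180,0,2])
np.set_printoptions(precision=4,suppress=True)
cal=get_calibration("wrist"); im=camera("wrist"); save(im,"w2.png")
for n,z in dict(lid_handle=.139,lid_hinge=.132).items():
    for r in tip_of(n,"wrist")[:2]: print(n,np.round(r["pixel"]),round(r["confidence"],2),at_z(r["pixel"],cal,z))
for q in([.424,.212,.139],[.424,.262,.139],[.424,.312,.139]):
    c=np.array(cal["R"])@q+cal["t"]; print("proj",c[0]/c[2]*cal["fx"]+cal["cx"],c[1]/c[2]*cal["fy"]+cal["cy"])
print(sense()["time_s"])
```

```text
True [0.50325004 0.11304504 0.14097194] [-2.2146946  -0.16968807  8.21978906] 5.8917
True [0.58820551 0.11450182 0.14100761] [-1.16801558 -0.30969758  6.50987893] 8.2
lid_handle [326. 120.] 0.67 [0.4254 0.2549 0.139 ]
lid_handle [187.   9.] 0.45 [0.5267 0.397  0.139 ]
proj 364.66921449823224 122.42744568917365
proj 319.2188408496449 120.8296106930137
proj 273.61091198370775 119.22623674920824
10.2333
```

View pics/w2.png

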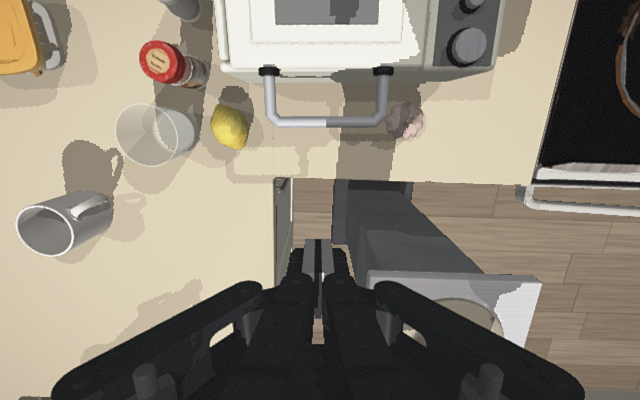

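Both keys bottomed at 5 mm (TCP z = .141). In the wrist picture the bar runs (270–388, 121), so its middle at (328,121) is ≈ (.4245,.255) with yaw 2°. Now I'll grasp and lift.

```bash
cat >> h.py <<'E'
H=[.6464,.2627,.132]; YAW=2; TH=20
E
python3 - <<'E'
from h import *
np.set_printoptions(precision=3,suppress=True)
goto(*lidpose(0,H,YAW,TH,1,back=.13)); command_gripper(.045)
p,o=lidpose(0,H,YAW,TH,1)
print("contact",move_l(p,velocity=.1,force_limit=8)); s=sense(); print(p,s["tool_pos"],s["ft_force"],s["grip_width"],s["time_s"])
save(camera("side"),"s2.png"); im=cv2.imread("pics/s2.png")[120:320,200:460]; cv2.imwrite("pics/s2c.png",cv2.resize(im,None,fx=3,fy=3))
E
```

```text
contact False
[0.431 0.255 0.121] [0.431 0.255 0.122] [-0.207  0.419  0.103] 0.04508013749794391 13.5083
```

View pics/s2c.png

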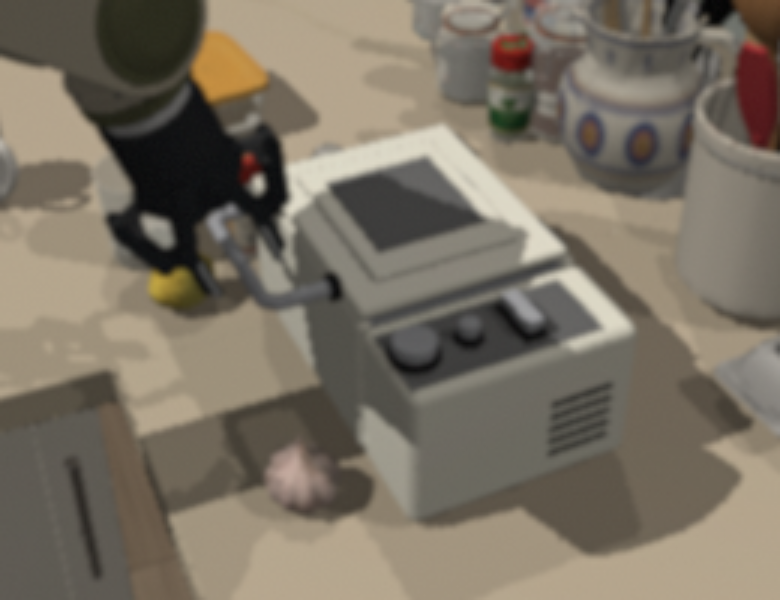

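The bar (crop ~225,230) sits between the two open fingers, one in the gap and one in front. Closing and lifting along the arc.

Run:
```python
from h import *
np.set_printoptions(precision=3,suppress=True)
command_gripper(0.0); s=sense(); print("grip",s["grip_width"],s["grip_force"],s["ft_force"])
if .008<s["grip_width"]<.02:
  for d in np.arange(5,46,5):
    p,o=lidpose(np.radians(d),H,YAW,TH,1); move_l(p,o,velocity=.05)
    s=sense(); print(d,s["ft_force"],s["ft_torque"],s["grip_width"],s["time_s"])
    if np.linalg.norm(s["ft_force"])>60: break
np.set_printoptions(precision=4,suppress=True)
ps=[]
for c in("top","side"):
  cal=get_calibration(c); save(camera(c),c+"3.png"); r=tip_of("lid_handle",c); print(r[:1]); r and ps.append((r[0]["pixel"],cal))
if len(ps)==2: print("handle",tri(ps),"want",np.array(lidpose(.785,H,YAW,TH,1,back=.019)[0]))
a=cv2.imread("pics/top3.png")[90:290,200:440]; b=cv2.imread("pics/side3.png")[60:260,200:440]
cv2.imwrite("pics/e.png",cv2.resize(np.hstack([a,b]),None,fx=1.65,fy=1.65))
```

```text
grip 0.010164994955842822 58.46496284008026 [-5.873  1.142  1.636]
5 [-5.891  0.662 -1.64 ] [0.192 0.812 0.155] 0.009854191015230983 14.5
10 [-5.719  1.463 -0.878] [0.178 0.981 0.04 ] 0.009947440384724962 15.025
15 [-6.021  0.424 -0.18 ] [0.097 0.96  0.045] 0.009934355540030167 15.55
20 [-7.053  0.574  0.077] [0.064 0.99  0.024] 0.009665458899403578 16.075
25 [-6.74   0.249  1.55 ] [0.057 1.013 0.005] 0.009593726061104984 16.6
30 [-6.99   0.807  1.885] [ 0.008  0.982 -0.001] 0.010004588711520372 17.125
35 [-6.206  1.278  1.02 ] [ 0.056  0.916 -0.053] 0.009997421694017376 17.65
40 [-7.128  1.172  2.3  ] [ 0.122  0.849 -0.087] 0.009870149621601671 18.175
45 [-6.518  2.089  2.484] [ 0.136  0.806 -0.097] 0.010134852069092872 18.7
[]
[{'pixel': [303.3, 139.1], 'confidence': 0.61}]
```

View pics/e.png

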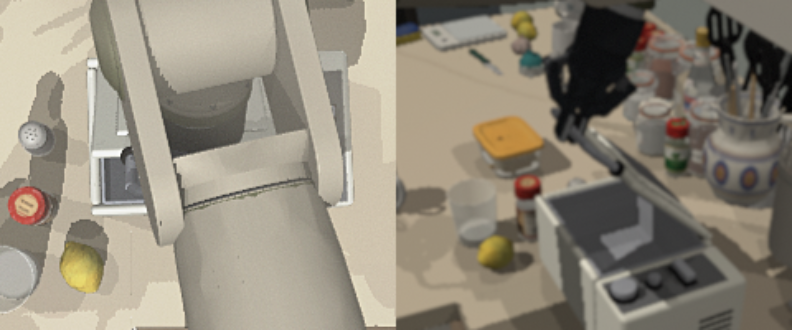

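The lid is open, its handle is in the fingers (side crop ~570,125), and the keys and bystanders are in place. I'll check the angle against the side projection, hold, and hand in.

Run:
```python
from h import *
cal=get_calibration("side"); R=np.array(cal["R"])
for d in(38,45,52):
    c=R@lidpose(np.radians(d),H,YAW,TH,1,back=.019)[0]+cal["t"]; print(d,c[:2]/c[2]*[cal["fx"],cal["fy"]]+[cal["cx"],cal["cy"]])
dwell(.7); s=sense(); T=Ro.from_euler('xyz',s["orientation"],degrees=True)
g=np.array(s["tool_pos"])-T.apply([0,0,.019])-H
ang=np.degrees(np.arctan2(g[2],-g[0]))-np.degrees(np.arctan2(.007,.222)); print("angle",ang,np.linalg.norm(g),s["grip_width"],s["grip_force"],s["time_s"])
if abs(ang-45)<4 and s["grip_width"]>.008: print(sign_off())
```

```text
38 [297.65686872 148.30269351]
45 [305.56947427 137.9701531 ]
52 [314.62574283 128.34832881]
angle 45.051170992523446 0.22273350263245442 0.010068496737098679 59.12607729434967 19.6
the job is handed in; nothing more can be done
None
```

The job is handed in at 19.6 s: the large round key and then the oblong key were each pressed fully and released, and the gripper is holding the lid at about 45°. No other item appears moved in the last pictures; the result of the judging was not shown.

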